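# Clip a carbon-brush slide against the fixed edge of the inspection stage

### The job

Take the bare aluminium slide that carries the black carbon brush and load it on the grey inspection stage: draw the sprung curved arm back with the slide's own edge, lay the slide flat on the deck, and ease it back until its long side rests flush against the fixed steel edge, centred on the edge's red mark, before you let go, so that the arm clamps it. Handle it gently: do not press the slide hard on the deck, the edge or the arm, do not let the arm snap the slide across, and leave everything else on the bench where it is.

Things in the scene. Friction and masses are not known exactly. Their poses are not given: they have to be found in the camera images.
- slide: The slide to load: bare aluminium plate 50 (x) by 70 (y) by 8 mm, about 120 g; on its middle a black carbon-brush block 32 (x) by 20 (y) mm, from 8 to 32 mm above the underside (copper pad on top). Grip the block across the 20 mm. Origin: centre of the underside, z up. Its two 70 mm sides are alike: either may go against the fixed edge.
- stage: Grey stage fixed to the bench: deck 140 (x) by 190 (y) mm, top 20 mm above the origin (centre of the underside). Across its -x side a steel bar along y, 110 x 14 x 5 mm high, middle (red mark) at y = 0, is the fixed edge. Its face looks to +x and stands anywhere from x = -36 to -24 mm, clamped anew each time and not measured: find it by feel or sight. The arm presses the slide to -x.
- clip: Pivot post of the curved arm, 30 mm tall, on the deck at stage x = +45, y = +80 mm, axes as the stage's; origin on the deck. The arm, a curved steel strip 16 mm high (5 to 21 mm above the deck), reaches from it towards -y and ends in an upright red nose, 12 mm in diameter, from 3 to 25 mm above the deck.
- clip_nose (a point): Top centre of the red nose, 25 mm above the deck. At rest it lies at stage x = +10, y = 0 mm, so less than the slide's width is free between nose and fixed edge. A slide carried with its underside 8 mm above the deck clears the fixed edge and its side still meets the nose.
- clip_arm (a joint): Angle of the curved arm about its upright post, 87 mm from the nose: 0 at rest, growing as the nose is drawn back to the stage's +x (about 80 mm per rad), hard stop at 0.55. The spring pushes the nose towards -x with about 3 N at rest, 5 N at 0.25, 7 N at 0.5. With the slide seated it reads 0.12 to 0.28. The nose is dry: as the slide is lowered it drags on it with up to 5 N.
- slide_brass: Another slide, not wanted: blue plate 50 x 70 x 8 mm with a round brass bush 30 mm wide and 24 mm tall on it. Origin: centre of the underside. Leave it.
- wire_wheel: Brass wire wheel lying flat, 76 mm in diameter, 16 mm high; origin: centre of the underside. Leave it.
- bearing: Steel bearing ring lying flat, 52 mm in diameter, 15 mm high; origin: centre of the underside. Leave it.
- arbor: Dark steel tapered arbor standing upright, 32 mm in diameter, 110 mm tall; origin: centre of the underside. Leave it.
- screwdriver: Screwdriver lying on the bench; leave it.
- oil: Yellow oil bottle with a red cap, 52 mm in diameter, 120 mm tall; origin: centre of the underside. Leave it.

How it is judged (in metres and radians):
On the way:
1. the curved arm is drawn back by the held slide (value of joint clip_arm above 0.1 rad and contact force between slide and clip above 1 N and contact force between the fingers and slide above 1 N), for 0.2 s.
At the end, for the whole second after the job is handed in: The slide lies flat on the deck (its underside no more than 1.5 mm off it, 0.05 rad), square to the stage within 0.04 rad, within 7 mm of the red mark along the edge, pressed by the arm (over 1.5 N) against the fixed edge, and at rest (angle between slide's own z axis and vertical below 0.05 rad and z of slide in the frame of stage between 0.0175 and 0.0215 m and angle between the x axis of slide and the x axis of stage, either way round below 0.04 rad and y of slide in the frame of stage between -0.007 and 0.007 m and x of slide in the frame of stage between -0.014 and 0.004 m and contact force between slide and clip above 1.5 N and contact force between slide and stage above 2.5 N and value of joint clip_arm above 0.09 rad and linear speed of slide below 0.01 m/s); the robot touches nothing.
It fails at once if the slide is pressed on the deck or the fixed edge with more than 25 N (contact force between slide and stage above 25 N).
It fails at once if the slide is pressed on the curved arm with more than 16 N (contact force between slide and clip above 16 N).
It fails at once if the arm snaps the slide across: the slide, let go, moves faster than 0.15 m/s with the arm drawn back (value of joint clip_arm above 0.06 rad and contact force between the fingers and slide below 0.2 N and linear speed of slide above 0.15 m/s).
It fails at once if another thing on the bench is moved by more than 20 mm (distance of any of slide_brass, wire_wheel, bearing, arbor, screwdriver, oil from where it was at the start of the episode above 0.02 m).
It also fails if it takes over 61 s, if anything falls off the work surface, if the arm or the gripper's body presses on something with over 40 N, if the wrist force passes 120 N, or if a joint passes its speed limit or range.

### The arm

A 6-joint arm with a two-finger parallel gripper is mounted at the origin on the work surface. World frame = base frame: x ahead of the robot, y to its left, z up, the work surface at z = 0. Lengths are in mm, angles in rad, forces in N, time in s.
With the tool pointing down it reaches from about 350 to 775 mm from the base axis. Payload 7.3 kg.
Tool frame: the origin (TCP) lies midway between the tips of the shut fingers; the grasp point (between the pads) lies 19 mm behind it; z points along the fingers, y is the direction in which the jaws open and shut (so a half turn about z gives the same grasp; the last joint's range is limited). The gripper opens to 92 mm and grips with 3 to 60 N. Pads are 19 mm wide; open, the fingers measure 130 mm over their backs; the gripper's body (75 mm by 190 mm) begins 47 mm behind the grasp point.
Start: joints at [-1.449, 0.342, 1.524, -0, 1.275, -0.146], TCP at [138.942, -506.3, 226.741] pointing down, gripper open.
Joint ranges: [-2.53, 2.53], [-0.77, 2.02], [0.04, 2.7], [-1, 4.14], [0.28, 2.66], [-3.11, 3.11]. Speed limits (rad/s): [2.57, 2.57, 3.14, 3.14, 3.14, 3.14].

### API

Orientations are given as [roll, pitch, yaw] about the fixed x, y, z axes, in that order (R = Rz(yaw) Ry(pitch) Rx(roll)).
In Python, from plant import sensors, imaging, ticket gives the robot as it stands. The module is installed in compiled form; this text tells all that it offers.
- The arm moves only by the tool arm_command, never from a script. Its argument "increments" is one flat list of numbers, 5 for each row, row after row: the closure, from 0 (fully open) to 1 (shut), then the shift along the tool's x, y, z in mm, then the turn about the tool's z in degrees. In form: [hand, dx, dy, dz, spin, hand, dx, dy, dz, spin, ...]. A call has 1 to 20 rows; each row is the pose to reach, as a shift and turn from the pose commanded when the call began, along the tool's axes at that moment; what a row does not reach only later rows make up. A row lasts 1/8 s, in which the tool goes at most 62.5 mm and 10.7 degrees, less where a joint would pass 70% of its speed; a pose out of reach is approached as far as the arm can. A call with a gripper value outside its range is refused whole. The fingers move at their own pace and stop on an object; the grip force is fixed at half the most. Time passes only in rows, so rows that repeat a pose let the fingers close. It gives the time, the measured TCP pose, the force and the opening at its end, in the units of the state.
- sensors.get_obs(): the state, without advancing time (a new reading comes with each control period).
- imaging.capture(name): name is "scene" or "top" or "wrist"; returns the picture (480x640x3 uint8, blue, green, red); there is no depth.
- imaging.calibration(name): a dict with "fx", "fy", "cx", "cy" (pixels), "world_to_cam" (4x4, takes a point from world to camera coordinates); the wrist camera has in their place "hand_eye" (4x4, takes a point from camera to tool coordinates, whose origin is the TCP and whose axes are the flange's). Camera axes: x right, y down, z forward; pixel columns grow to the right and rows downward; lengths in mm; the calibration is good to about 2 mm. A picture is of the moment at which its call begins: read the wrist's pose just before it. calibration takes no time and is no camera call.
- ticket.close_job(): hands the job in, once; it reports no verdict.
The state is a dict: "time": time; "joint_positions": joint angles; "dq": joint speeds; "tau": joint torques, N m; "tool_pos": TCP position; "tcp_rot": TCP orientation; "contact_force": force on the tool from outside, world axes, zero at the start; "moment": the same for the moment, N m; "grip_width": finger opening in mm.
Only numpy, scipy, OpenCV 4.12 (cv2) and the standard library are available. Lean on these libraries where they do the work, as an engineer would, in place of code of your own. Each camera call takes 0.05 s, during which the arm holds its last target. There are 200 camera calls.

## Working session

There is one attempt and no reset: what is moved stays moved. The work goes in short steps, Python scripts to look and compute and a tool call to move; the robot and the scene stay as the last step left them, time stands still between calls to the robot, and variables do not carry over. Pictures are saved under pics/ and viewed, about 8 in all and at most 12, crops included, and the job is handed in when it is done.

Besides the shell and the picture viewer there is one more tool, called after "Call:" as name(argument=value, ...), one argument or row to a line, values as JSON. arm_command: Moves the arm, as the interface text tells. Its arguments: {"type":"object","properties":{"increments":{"type":"array","items":{"type":"number"}}},"required":["increments"]}

```bash
mkdir -p pics
cat > h.py <<'E'
from plant import sensors, imaging, ticket
import numpy as np, cv2
from scipy.spatial.transform import Rotation as R
def cam(name, obs=None):
    c=imaging.calibration(name)
    K=np.array([[c['fx'],0,c['cx']],[0,c['fy'],c['cy']],[0,0,1.]])
    if 'world_to_cam' in c: W=np.array(c['world_to_cam'])
    else:
        T=np.eye(4);T[:3,:3]=R.from_euler('xyz',obs['tcp_rot']).as_matrix();T[:3,3]=obs['tool_pos']
        W=np.linalg.inv(T@np.array(c['hand_eye']))
    return K,W
def at(K,W,uv,z):
    d=W[:3,:3].T@np.linalg.solve(K,[uv[0],uv[1],1]); o=-W[:3,:3].T@W[:3,3]
    return o+d*(z-o[2])/d[2]
def px(K,W,p):
    q=K@(W[:3,:3]@np.array(p)+W[:3,3]); return q[:2]/q[2]
E
python3 - <<'E'
from h import *
o=sensors.get_obs(); print(o)
for n in ['top','wrist']:
    cv2.imwrite(f'pics/{n}0.png',imaging.capture(n))
print(imaging.calibration('top'),imaging.calibration('wrist'))
E
```

```text
{'time': 0.0, 'joint_positions': array([-1.44899676e+00,  3.42702411e-01,  1.52504447e+00, -2.46148653e-05,
        1.27539547e+00, -1.46008255e-01]), 'dq': array([-1.50131188e-04, -1.24378228e-04, -1.63563614e-03, -3.69903498e-05,
        4.63087252e-04, -1.68044707e-03]), 'tau': array([-6.70046338e-04, -4.31246102e+01, -2.44220209e+01,  7.17329420e-02,
        5.60350728e-02, -1.11402130e-04]), 'tool_pos': array([ 138.88280675, -505.86078592,  226.04592648]), 'tcp_rot': array([-3.14005602e+00, -2.02178854e-04,  2.67814853e-01]), 'contact_force': array([0.52041114, 0.42238454, 1.00155004]), 'moment': array([ 0.02984384, -0.04079264,  0.02435568]), 'grip_width': 91.9357782559999}
{'fx': 438.9317265112493, 'fy': 438.9317265112493, 'cx': 318.0822537734561, 'cy': 243.12522787353905, 'world_to_cam': array([[-1.02788608e-02, -9.99796949e-01, -1.73322463e-02,
         7.19671051e+00],
       [-9.92186823e-01,  1.23528215e-02, -1.24147961e-01,
         5.64629369e+02],
       [ 1.24336855e-01,  1.59207268e-02, -9.92112331e-01,
         1.10440461e+03],
       [ 0.00000000e+00,  0.00000000e+00,  0.00000000e+00,
         1.00000000e+00]])} {'fx': 332.9036116716408, 'fy': 332.9036116716408, 'cx': 317.7012124829517, 'cy': 230.47225639614368, 'hand_eye': array([[-1.28767820e-03, -9.69138280e-01, -2.46514373e-01,
         6.60898147e+01],
       [ 9.99998534e-01, -1.52623449e-03,  7.76652309e-04,
        -6.79509073e-01],
       [-1.12892222e-03, -2.46513012e-01,  9.69138824e-01,
        -1.57984888e+02],
       [ 0.00000000e+00,  0.00000000e+00,  0.00000000e+00,
         1.00000000e+00]])}
```

View pics/top0.png

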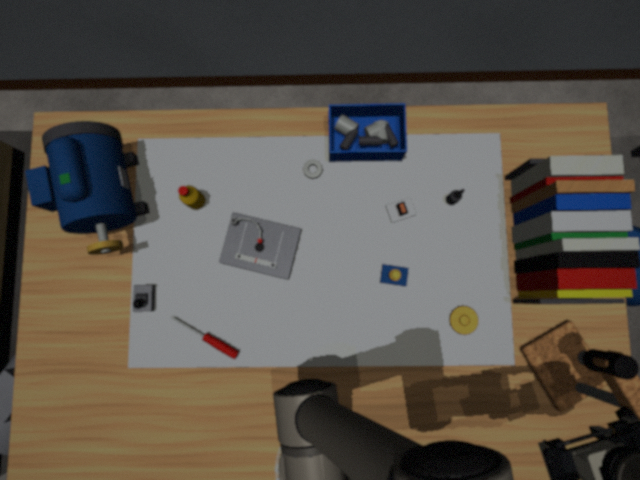

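The top view shows the slide with the brush near (401,209), the stage near (261,246) and the blue brass slide at (395,275). The arbor is at (455,197). I'll enlarge the slide and the stage.

Run:
```python
from h import *
im=cv2.imread('pics/top0.png')
a=cv2.resize(im[200:290,210:310],None,fx=5,fy=5,interpolation=cv2.INTER_CUBIC)
b=cv2.resize(im[187:232,377:427],None,fx=6,fy=6,interpolation=cv2.INTER_CUBIC)
c=np.zeros((450,800,3),np.uint8); c[:450,:500]=a; c[:270,500:800]=b
cv2.imwrite('pics/crop0.png',c)
K,W=cam('top')
for n,uv,z in [('slide',(402,209),20),('stage',(261,246),20),('arbor',(455,197),50),('brass',(395,275),8),('bearing',(313,169),10)]: print(n,at(K,W,uv,z).round())
```

```text
slide [ 655. -222.   20.]
stage [561. 152.  20.]
arbor [ 678. -354.   50.]
brass [ 481. -200.    8.]
bearing [771.  13.  10.]
```

View pics/crop0.png

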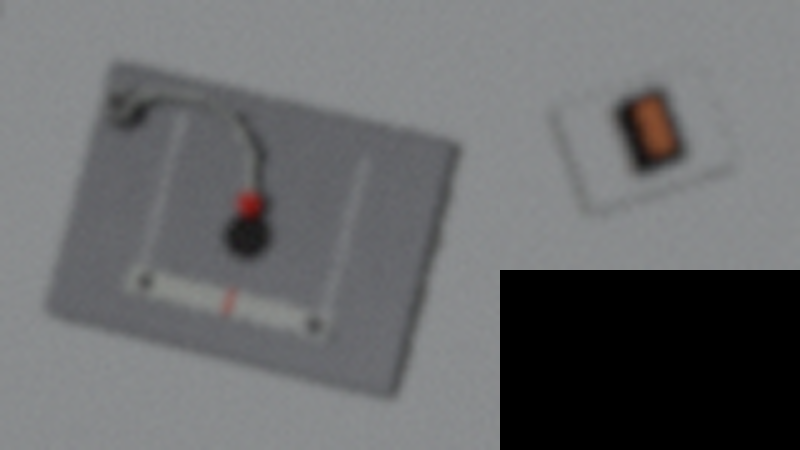

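Run:
```python
from h import *
K,W=cam('top')
def P(l,o,s,z): return np.array([at(K,W,((u+.5)/s-.5+o[0],(v+.5)/s-.5+o[1]),z) for u,v in l])
st=P([(115,62),(460,147),(395,398),(47,315)],(210,200),5,20)
print('stage',st.round(1),st.mean(0)); e1=st[0]-st[1];e2=st[3]-st[2]
print('len',[np.linalg.norm(st[i]-st[i-1]) for i in range(4)],'y-axis dir',np.degrees([np.arctan2(-e[0],e[1]) for e in (e1,e2)]))
e=[st[0]-st[3],st[1]-st[2]];print('xdir',np.degrees([np.arctan2(a[1],a[0]) for a in e]))
print('mark,nose,post',P([(230,302)],(210,200),5,25),P([(251,205)],(210,200),5,45),P([(122,108)],(210,200),5,50))
print('bar ends',P([(147,280),(314,325)],(210,200),5,25))
s=P([(55,110),(90,213),(235,170),(203,68)],(377,187),6,8)
print('slide',s.round(1),s.mean(0),[np.linalg.norm(s[i]-s[i-1]) for i in range(4)])
for a,b in((3,2),(0,1)): d=s[a]-s[b];print('xdir',np.degrees(np.arctan2(d[1],d[0])))
for a,b in((1,2),(0,3)): d=s[a]-s[b];print('ydir',np.degrees(np.arctan2(-d[0],d[1])))
print('pad',P([(153,123)],(377,187),6,32))
o=sensors.get_obs(); print(R.from_euler('xyz',o['tcp_rot']).as_matrix().round(3))
```

```text
stage [[653.  227.9  20. ]
 [604.8  44.2  20. ]
 [472.7  78.9  20. ]
 [518.3 261.9  20. ]] [562.18937904 153.22895754  20.        ]
len [np.float64(138.93555731613608), np.float64(189.9272891023331), np.float64(136.4958083515093), np.float64(188.577087924916)] y-axis dir [-14.70878    -13.96949072]
xdir [-14.1502705  -14.71364933]
mark,nose,post [[523.54233692 164.73730096  25.        ]] [[571.89675348 151.04718353  45.        ]] [[622.70343195 217.52709238  50.        ]]
bar ends [[535.61482623 208.4083973   25.        ]
 [510.98712957 120.70860352  25.        ]]
slide [[ 669.1 -181.3    8. ]
 [ 622.2 -195.4    8. ]
 [ 640.7 -260.4    8. ]
 [ 687.3 -247.9    8. ]] [ 654.82136561 -221.22816243    8.        ] [np.float64(69.03042571501739), np.float64(48.943727948297656), np.float64(67.53832338918765), np.float64(48.177481937270336)]
xdir 15.04528248415981
xdir 16.800979123925497
ydir 15.932203345623126
ydir 15.296079340159926
pad [[ 657.5758908  -220.41832737   32.        ]]
[[ 0.964  0.265 -0.   ]
 [ 0.265 -0.964  0.001]
 [ 0.    -0.001 -1.   ]]
```

The poses agree with the task text. The stage is at about (562,153) with yaw -14.4°, and the slide is at about (656,-221) with yaw +15.6°, so the jaws are already aligned with it. Next I move above the slide.

Call:
arm_command(
  increments=[0,50,-12,0,0,0,100,-24,0,0,0,150,-36,0,0,0,200,-48,0,0,0,250,-60,0,0,0,300,-72,0,0,0,350,-84,0,0,0,400,-96,0,0,0,450,-108,0,0,0,500,-120,10,0,0,550,-132,40,0,0,573,-138,70,0,0,573,-138,100,0,0,573,-138,100,0,0,573,-138,100,0],
)

```text
time: 1.98
tool_pos: [655.3, -222.1, 127.9]
tcp_rot: [3.141, -0.001, 0.267]
contact_force: [-0.1, 0.4, -0.0]
grip_width: 91.8
```

Run:
```python
from h import *
o=sensors.get_obs(); im=imaging.capture('wrist'); print(o['time'],o['tool_pos'],o['tcp_rot'],o['contact_force'],np.abs(o['dq']).max())
cv2.imwrite('pics/w1.png',im); np.save('w1.npy',np.r_[o['tool_pos'],o['tcp_rot']])
```

```text
1.975 [ 655.30986583 -222.11257401  127.93399491] [ 3.14055134e+00 -1.03797550e-03  2.67362750e-01] [-0.07303734  0.38661335 -0.02580346] 0.02280966551488995
```

View pics/w1.png

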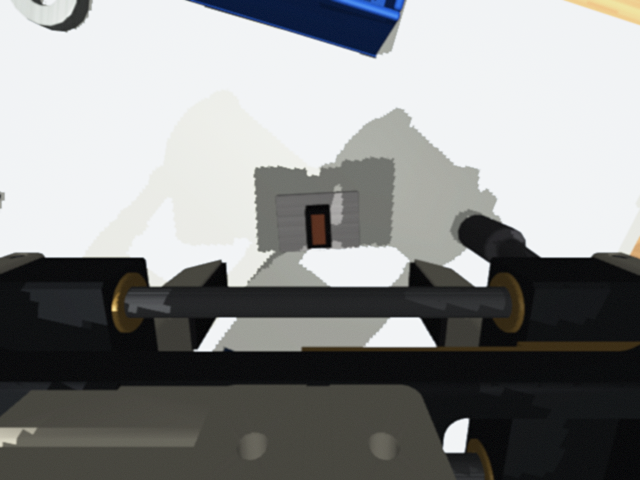

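The wrist view shows the slide with its plate's far edge running from (276,196) to (359,191). The copper pad is at about (318,230), and the arbor at (490,235) is well outside the fingers.

Run:
```python
from h import *
a=np.load('w1.npy'); o=dict(tool_pos=a[:3],tcp_rot=a[3:]); K,W=cam('wrist',o)
T=R.from_euler('xyz',a[3:]).as_matrix()
def loc(uv,z): return (T.T@(at(K,W,uv,z)-a[:3])).round(1)
l,r=loc((276,196),8),loc((359,191),8); print('far edge in tool',l,r,np.degrees(np.arctan2(r[0]-l[0],r[1]-l[1])))
print('pad',loc((318,230),32),at(K,W,(318,230),32)); print('black top far',loc((305.5,206.5),32),loc((329.5,206.5),32))
im=cv2.imread('pics/w1.png')[150:262,240:380]
cv2.imwrite('pics/w1c.png',cv2.resize(im,None,fx=5,fy=5,interpolation=cv2.INTER_CUBIC))
```

```text
far edge in tool [ 25.3 -35.4 119.9] [ 29.4  34.1 120. ] 3.3761259432829713
pad [ 1.9 -0.2 95.9] [ 657.18480815 -221.4540346    32.        ]
black top far [20.6 -9.9 95.9] [20.6  8.7 96. ]
```

View pics/w1c.png

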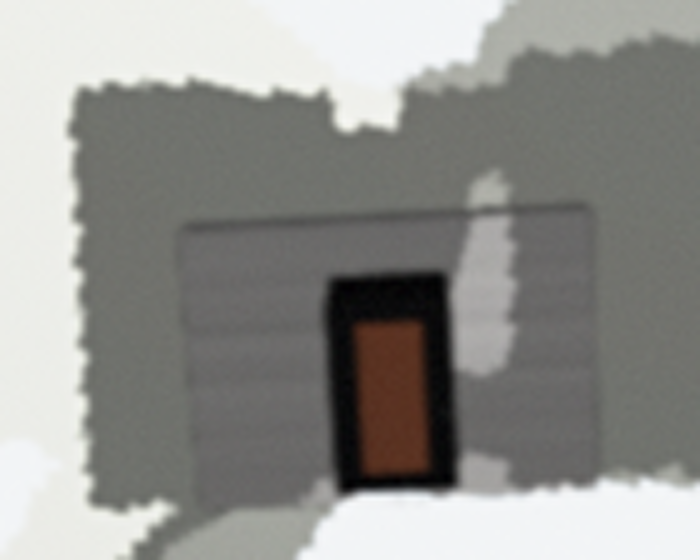

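The far edge is turned about 3° from the tool and the pad is about 2 mm ahead of it. I'll correct for both, descend and grip.

Call:
arm_command(
  increments=[0,2,0,30,-2.5,0,2,0,60,-2.5,0,2,0,85,-2.5,0,2,0,100,-2.5,0,2,0,110,-2.5,0,2,0,116,-2.5,0,2,0,116,-2.5,0.5,2,0,116,-2.5,1,2,0,116,-2.5,1,2,0,116,-2.5,1,2,0,116,-2.5,1,2,0,116,-2.5,1,2,0,116,-2.5,1,2,0,116,-2.5],
)

```text
time: 3.78
tool_pos: [656.9, -221.1, 10.7]
tcp_rot: [3.142, 0.0, 0.311]
contact_force: [0.4, 0.6, 0.1]
grip_width: 26.3
```

Call:
arm_command(
  increments=[1,0,0,0,0,1,0,0,0,0,1,0,0,0,0,1,0,0,-10,0,1,0,0,-40,0,1,0,0,-70,0,1,0,0,-100,0,1,0,0,-130,0,1,0,0,-130,0],
)

```text
time: 4.9
tool_pos: [658.4, -221.6, 144.1]
tcp_rot: [3.137, -0.005, 0.312]
contact_force: [0.7, 0.2, -1.3]
grip_width: 20.0
```

The slide is held: the opening reads 20.0 mm and the lift shows about 1.3 N of weight. I'll carry it to a viewing pose on the -x side of the stage, turning to the stage's yaw.

Call:
arm_command(
  increments=[1,-4,-25,0,2,1,-10,-65,0,5,1,-17,-110,0,8,1,-24,-155,0,11,1,-31,-200,0,14,1,-38,-245,0,17.5,1,-45,-290,0,21,1,-52,-335,0,24.5,1,-59,-380,0,28,1,-65,-420,0,31,1,-68,-440,0,32.3,1,-68.5,-445,0,32.3,1,-68.5,-445,0,32.3,1,-68.5,-445,0,32.3],
)

```text
time: 6.65
tool_pos: [455.7, 180.7, 140.4]
tcp_rot: [3.141, 0.0, -0.253]
contact_force: [0.4, 0.2, -1.7]
grip_width: 20.0
```

Run:
```python
from h import *
o=sensors.get_obs(); im=imaging.capture('wrist'); print(o['time'],o['tool_pos'],o['tcp_rot'],o['contact_force'],np.abs(o['dq']).max())
cv2.imwrite('pics/w2.png',im); np.save('w2.npy',np.r_[o['tool_pos'],o['tcp_rot']])
```

```text
6.65 [455.73709569 180.720509   140.40428078] [ 3.14118938e+00  1.08898948e-04 -2.53091438e-01] [ 0.39978128  0.24544659 -1.6572113 ] 0.004625894598284233
```

View pics/w2.png

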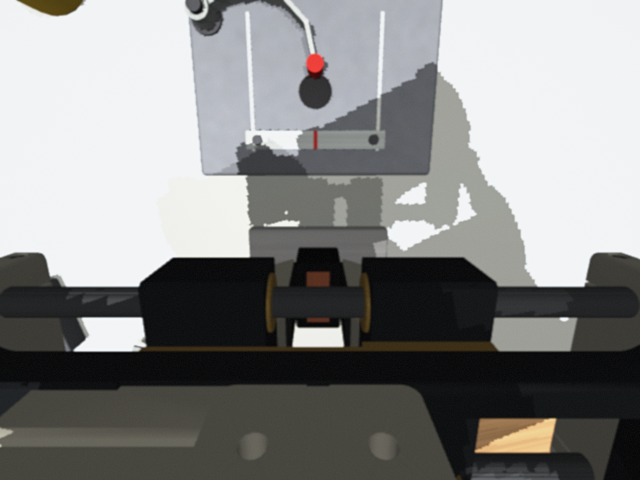

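The stage is level in view, with the red mark at (316,140), the nose top at (315,64) and the held slide's far edge at row 227, columns 250–386. An enlarged crop will give the angles.

Run:
```python
from h import *
im=cv2.imread('pics/w2.png')[50:245,220:410]
cv2.imwrite('pics/w2c.png',cv2.resize(im,None,fx=3,fy=3,interpolation=cv2.INTER_CUBIC))
```

```text
(no output)
```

View pics/w2c.png

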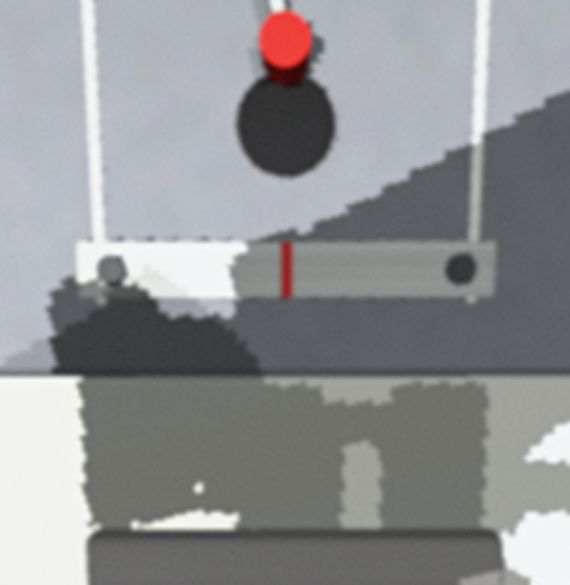

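Run:
```python
from h import *
a=np.load('w2.npy'); o=dict(tool_pos=a[:3],tcp_rot=a[3:]); K,W=cam('wrist',o)
T=R.from_euler('xyz',a[3:]).as_matrix()
def loc(n,u,v,z): 
    p=((u+.5)/3-.5+220,(v+.5)/3-.5+50); q=at(K,W,p,z); print(n,(T.T@(q-a[:3])).round(1),q.round(1))
zs=a[2]-10.7+8
loc('faceL',77,241,25);loc('faceR',495,241,25);loc('mark',287,241,25);loc('bar back mark',287,297,25)
loc('nose',285,39,45);loc('edgeL',0,375.5,20);loc('edgeR',570,374,20)
loc('slideL',90,535,zs);loc('slideR',500,533,zs)
```

```text
faceL [ 78.  -57.3 115.4] [545.6 216.6  25. ]
faceR [ 77.9  52.3 115.4] [518.  110.5  25. ]
mark [ 77.9  -2.3 115.4] [531.7 163.3  25. ]
bar back mark [ 63.7  -2.3 115.4] [517.9 167.   25. ]
nose [122.   -2.5  95.4] [574.4 152.5  45. ]
edgeL [ 42.7 -81.5 120.4] [517.5 248.9  20. ]
edgeR [ 42.9  75.7 120.4] [478.3  96.7  20. ]
slideL [ 26.3 -34.4   2.7] [489.8 207.4 137.7]
slideR [26.5 33.5  2.7] [473.  141.6 137.7]
```

The tool is square to both the edge and the slide to within 0.3°. In the tool frame the face is at x=78, the nose at 122 and the mark at y≈-2. I'll go down on the edge side of the nose to 8 mm above the deck.

Call:
arm_command(
  increments=[1,20,-2,0,0,1,45,-2,0,0,1,70,-2,5,0,1,80,-2,25,0,1,80,-2,50,0,1,80,-2,70,0,1,80,-2,85,0,1,80,-2,94,0,1,80,-2,99,0,1,80,-2,101.5,0,1,80,-2,101.5,0,1,80,-2,101.5,0,1,80,-2,101.5,0],
)

```text
time: 8.32
tool_pos: [533.6, 163.5, 39.5]
tcp_rot: [-3.141, -0.001, -0.252]
contact_force: [-0.0, 0.0, -0.9]
grip_width: 19.4
```

Call:
arm_command(
  increments=[1,3,0,0,0,1,6,0,0,0,1,9,0,0,0,1,12,0,0,0,1,15,0,0,0,1,18,0,0,0,1,20,0,0,0,1,22,0,0,0,1,24,0,0,0,1,25,0,0,0,1,26,0,0,0,1,26,0,0,0,1,26,0,0,0],
)

```text
time: 9.95
tool_pos: [556.3, 156.5, 38.2]
tcp_rot: [3.139, 0.005, -0.252]
contact_force: [-6.6, -2.1, -1.1]
grip_width: 20.1
```

Run:
```python
from h import *
o=sensors.get_obs(); im=imaging.capture('wrist'); print(o['tool_pos'],o['tcp_rot'],o['contact_force'],o['moment'])
cv2.imwrite('pics/w3.png',im); np.save('w3.npy',np.r_[o['tool_pos'],o['tcp_rot']])
```

```text
[556.34818386 156.47907721  38.16079108] [ 3.13918395  0.00495764 -0.25240942] [-6.59522416 -2.06697527 -1.09389256] [-0.32068616  1.02435785 -0.0561859 ]
```

View pics/w3.png

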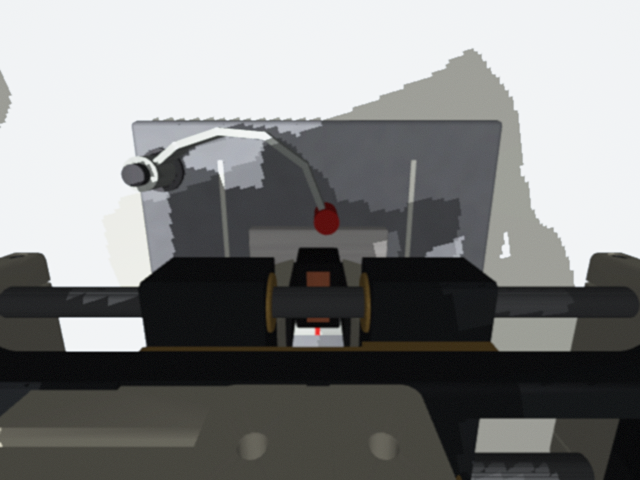

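The arm is drawn back with about 6 N on it. The nose at (326,218) meets the slide's side, and the slide edge is level at row 230. Only 1–2 mm is free at the fixed edge, so I'll advance a little more and then lower gently.

Call:
arm_command(
  increments=[1,2,0,0,0,1,4,0,0,0,1,4.5,0,0,0,1,4.5,0,1,0,1,4.5,0,2,0,1,4.5,0,3,0,1,4.5,0,4,0,1,4.5,0,4.5,0,1,4.5,0,5,0,1,4.5,0,5,0,1,4.5,0,5,0],
)

```text
time: 11.38
tool_pos: [562.0, 155.9, 33.9]
tcp_rot: [3.141, 0.002, -0.252]
contact_force: [-4.8, -0.9, 0.4]
grip_width: 20.0
```

Call:
arm_command(
  increments=[1,0,0,1,0,1,0,0,1.5,0,1,0,0,2,0,1,0,0,2.5,0,1,0,0,3,0,1,0,0,3,0,1,0,0,3,0],
)

```text
time: 12.25
tool_pos: [562.8, 155.9, 31.1]
tcp_rot: [3.141, 0.0, -0.252]
contact_force: [-5.0, 1.3, 0.1]
grip_width: 19.5
```

Call:
arm_command(
  increments=[1,0,0,0.5,0,1,0,0,0.5,0,1,0,0,1,0,1,0,0,1,0,1,0,0,1,0],
)

```text
time: 12.88
tool_pos: [563.0, 155.9, 30.7]
tcp_rot: [-3.142, -0.001, -0.252]
contact_force: [-5.5, 1.0, 4.5]
grip_width: 19.4
```

The slide is down on the deck at about 5 N. Now I ease it back towards the edge.

Call:
arm_command(
  increments=[1,-1,0,-0.5,0,1,-2,0,-0.5,0,1,-3,0,-0.5,0,1,-4,0,-0.5,0,1,-5,0,-0.5,0,1,-5.5,0,-0.5,0,1,-5.5,0,-0.5,0],
)

```text
time: 13.75
tool_pos: [557.5, 157.3, 30.7]
tcp_rot: [3.142, 0.0, -0.252]
contact_force: [-2.8, 3.5, -1.0]
grip_width: 19.5
```

Call:
arm_command(
  increments=[1,-0.5,0,0,0,1,-1,0,0,0,1,-1.5,0,0,0,1,-2,0,0,0,1,-2,0,0,0,1,-2,0,0,0],
)

```text
time: 14.5
tool_pos: [555.5, 157.7, 30.7]
tcp_rot: [3.141, 0.0, -0.252]
contact_force: [-2.3, 3.5, -0.1]
grip_width: 19.6
```

Call:
arm_command(
  increments=[1,-0.5,0,0,0,1,-1,0,0,0,1,-1.5,0,0,0,1,-1.5,0,0,0,1,-1.5,0,0,0],
)

```text
time: 15.12
tool_pos: [555.2, 157.9, 30.8]
tcp_rot: [-3.141, -0.002, -0.252]
contact_force: [4.9, -0.0, -5.5]
grip_width: 19.8
```

The edge is felt: the force swung by about 8 N over the last step. I'll relax the push and the slight upward pull before letting go.

Call:
arm_command(
  increments=[1,0.3,0,0.4,0,1,0.6,0,0.7,0,1,0.6,0,0.7,0,1,0.6,0,0.7,0],
)

```text
time: 15.62
tool_pos: [555.2, 157.9, 30.7]
tcp_rot: [-3.141, -0.001, -0.252]
contact_force: [2.2, -0.9, 7.1]
grip_width: 19.8
```

Run:
```python
from h import *
o=sensors.get_obs(); im=imaging.capture('wrist'); print(o['tool_pos'],o['tcp_rot'],o['contact_force'],o['moment'],o['time'])
a=im[150:350,200:440]
cv2.imwrite('pics/w4.png',cv2.resize(a,None,fx=3,fy=3,interpolation=cv2.INTER_CUBIC))
```

```text
[555.24301788 157.8913683   30.66635449] [-3.14136092e+00 -1.37510624e-03 -2.52228576e-01] [ 2.22305648 -0.90650192  7.07574691] [-0.18079387 -0.38584071  0.07608318] 15.625
```

View pics/w4.png

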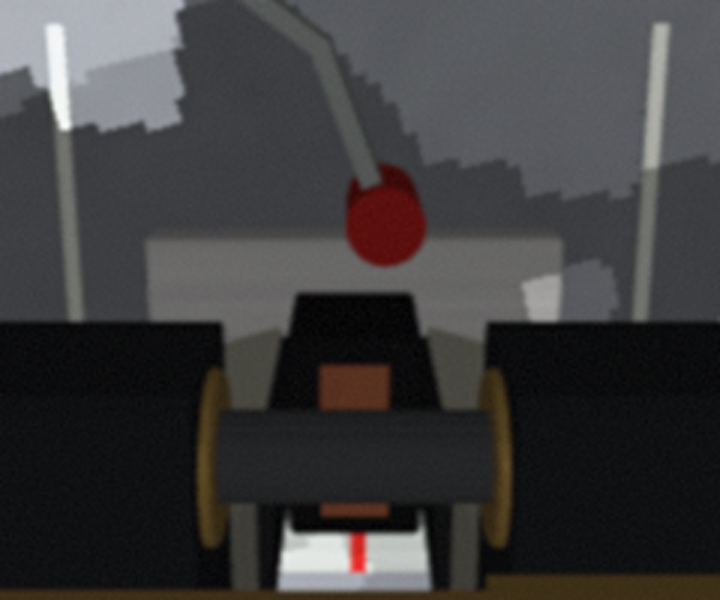

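The red mark (column 357) lines up with the brush (column 353) and the slide edge is level. I'll ease the downward force, open, then retreat upward.

Call:
arm_command(
  increments=[1,0,0,-0.3,0,1,0,0,-0.3,0,0.75,0,0,-0.3,0,0.55,0,0,-0.3,0,0.5,0,0,-0.3,0,0.5,0,0,-0.3,0,0.5,0,0,-0.3,0,0.5,0,0,-0.3,0,0.5,0,0,-0.3,0],
)

```text
time: 16.8
tool_pos: [554.7, 158.0, 30.3]
tcp_rot: [3.142, 0.0, -0.252]
contact_force: [0.1, -0.3, 0.1]
grip_width: 46.1
```

Released cleanly with zero force on the tool. Now straight up, clear of the stage, and one check.

Call:
arm_command(
  increments=[0.5,0,0,-5,0,0.5,0,0,-20,0,0.5,0,0,-45,0,0.5,0,0,-75,0,0.5,-30,0,-105,0,0.5,-60,0,-120,0,0.5,-80,0,-120,0,0.5,-80,0,-120,0,0.5,-80,0,-120,0],
)

```text
time: 17.92
tool_pos: [478.2, 177.9, 150.8]
tcp_rot: [-3.141, -0.001, -0.252]
contact_force: [0.4, -0.8, -0.2]
grip_width: 46.0
```

Run:
```python
from h import *
o=sensors.get_obs(); im=imaging.capture('wrist'); print(o['tool_pos'],o['tcp_rot'],o['contact_force'],o['time'],np.abs(o['dq']).max())
np.save('w5.npy',np.r_[o['tool_pos'],o['tcp_rot']])
a=im[0:250,200:440]
cv2.imwrite('pics/w5.png',cv2.resize(a,None,fx=2.4,fy=2.4,interpolation=cv2.INTER_CUBIC))
```

```text
[478.18089582 177.87490086 150.84138032] [-3.14116947e+00 -1.36671347e-03 -2.52351840e-01] [ 0.39939813 -0.811157   -0.2049135 ] 17.925 0.015768991475677983
```

View pics/w5.png

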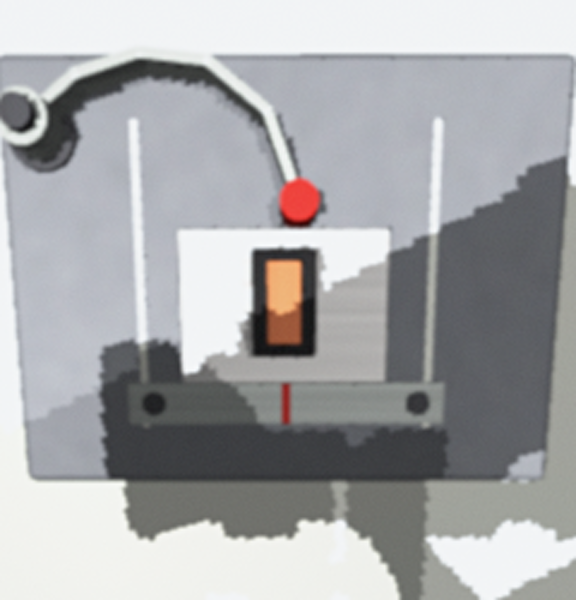

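The slide lies flat and flush on the bar. Its plate spans columns 178–390 (centre 284) against the mark at 287, and the nose at (299,201) presses its far side. I'll hand it in.

```bash
python3 -c "
from plant import ticket; print(ticket.close_job())"
```

```text
the job is handed in; nothing more can be done
None
```

I loaded the carbon-brush slide on the stage and handed the job in at about 18 s on the robot's clock; no verdict was given.

- **How it went:** I gripped the slide by its block and drew the curved arm back with the slide's side, with about 6 N on the tool. I then lowered it onto the deck, with at most about 7 N on the tool. I eased it back until I felt the fixed edge, a swing of about 8 N, and relaxed the push before letting go. The force on the tool was about zero after release.
- **Last checks:** The final wrist picture shows the slide flush and square against the fixed edge, about 1 mm off the red mark, with the red nose against its far side. The gripper is clear of everything, and I touched nothing else on the bench.
- **Not measured:** I could not read the clamping force or the curved arm's angle directly. I judged both from the picture and the tool forces. I saw no failed or conflicting checks on the placing. Before the grasp, the two cameras differed by about 3° on the slide's angle; I split the difference and the jaws squared it.

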